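# Hang the utensil caddy on its keyhole studs

### The job

Pick up the empty white utensil caddy with the wooden back from the worktop and hang it on the two free studs of the wooden organiser board, beside the caddy that already hangs there: press the wide ends of the two keyholes in its back over the stud heads, then slide it down, not letting it drop, until both studs stop it in the narrow slots, and let go so that it hangs upright. The studs' height is not exactly known, so feel for them with a gentle push, never pressing the caddy on them with more than about 15 N, and leave the things around where they are.

Things in the scene. Friction and masses are not known exactly. Their poses are not given: they have to be found in the camera images.
- caddy_mid (a point): Centre of the loose white open-topped caddy with a wooden back, 62 wide (y) x 55 deep (x) x 105 mm high, 0.17-0.32 kg, half-way up (52.5 mm above its underside). It stands upright, flat back at +x (face 27.5 mm from the centre), low front (60 mm) at -x. Its side walls are full height from the back to 6 mm before the centre, then slope down: grip from above across both, 15-30 mm above this point.
- caddy_holes (a point): Point on the caddy's back face, mid-way between the large round ends of its two keyholes (level with caddy_mid, 52.5 mm above the underside). The keyholes are at y = -16 and +16 mm in the 12 mm thick back wall: large end 18 mm across, from it a 9 mm wide slot leads straight up to 31 mm above this point. Hung, the stud centres are 28 mm above this point: the slide down to lock is 28 mm.
- board: Fixed upright board of light wood on a foot: face 232 mm wide, top 155 mm high, foot 15 mm high and 30 mm out from the face. Origin on the worktop, in the plane of the front face, below the middle of the two FREE studs; x points into the board, y left along the face, z up. A like caddy hangs fixed on other studs, centre at y = +122 mm, with a scraper in it (top at 188 mm).
- board_studs (a point): Point on the board's face, 125 mm above the worktop, mid-way between the two free steel studs (y = -16, +16 mm, level with each other). Neck 6 mm across, 16 mm long; flat head 14 mm across, 3.5 mm thick, front 19.5 mm from the face. They are clamped in short vertical slots, so their true height is not measured: up to 12 mm above or below this point. They do not give.
- mug: Bystander: striped mug, 84 x 118 x 101 mm, origin at its underside centre. Leave it.
- lighter: Bystander: blue gas lighter lying on the worktop, 236 mm long, 20 mm high, origin at its underside centre, x along its length. Leave it.
- spoon: Bystander: table spoon lying on the worktop, 191 mm long, x along its length. Leave it.
- fork: Bystander: table fork lying on the worktop, 196 mm long, x along its length. Leave it.
There are look-alikes about, which are no part of the job. What is shaped like the part that bears caddy_mid but blue or turquoise is not meant.

How it is judged:
By the outcome, as a careful person would: the job done as asked, in the order asked, and still so for the second after the job is handed in, with the robot touching nothing.
It also fails if it takes over 64 s, if anything falls off the work surface, if the arm or the gripper's body presses on something with over 40 N, if the wrist force passes 120 N, or if a joint passes its speed limit or range.

### The arm

A 6-joint arm with a two-finger parallel gripper is mounted at the origin on a cart in front of the work surface, level with it; the furniture and walls round the work are solid. World frame = base frame: x ahead of the robot, y to its left, z up, the work surface at z = 0. Lengths are in m, angles in rad, forces in N, time in s.
With the tool pointing down it reaches from about 0.25 to 0.775 m from the base axis. Payload 4 kg.
Tool frame: the origin (TCP) lies at the very end of the fingers, on their centre line; the grasp point (between the pads) lies 19 mm behind it; z points along the fingers, y is the line along which they close (so a half turn about z gives the same grasp; the last joint's range is limited). The gripper opens to 94 mm and grips with 3 to 60 N. Pads are 16 mm wide; open, the fingers measure 119 mm over their backs; the gripper's body (75 mm by 177 mm) begins 78 mm behind the grasp point.
Start: joints at [-1.437, 0.087, 1.371, -0, 1.684, -0.103], TCP at [0.129, -0.535, 0.206] pointing down, gripper open.
Joint ranges: [-3.1, 3.1], [-0.76, 2.03], [0.27, 2.55], [-1.08, 4.22], [0.17, 2.65], [-2.57, 2.57]. Speed limits (rad/s): [2.79, 2.79, 3.14, 3.14, 3.14, 3.14].

### API

Orientations are given as [roll, pitch, yaw] about the fixed x, y, z axes, in that order (R = Rz(yaw) Ry(pitch) Rx(roll)).
In Python, from bench import robot, snapshot, finder gives the robot as it stands.
- The arm moves only by the tool drive_tool, never from a script. Its argument "deltas" is text: rows parted by semicolons, each of 7 numbers parted by spaces: the shift along the tool's x, y, z each as a share of 100 mm, from -1 to 1, then the turn, a rotation vector about the tool's x, y, z each as a share of 90 degrees, from -1 to 1, then the finger opening in mm, from 0 to 94. In form: tx ty tz rx ry rz gripper; .... A call has 1 to 5 rows; each row is the pose to reach, as a shift and turn from the pose commanded when the call began, along the tool's axes at that moment; what a row does not reach only later rows make up. A row lasts 1/10 s, in which the tool goes at most 50 mm and 8.59 degrees, less where a joint would pass 70% of its speed; a pose out of reach is approached as far as the arm can. A call with a number of a shift or a turn outside -1 to 1 is refused whole. A call with a gripper value outside its range is refused whole. The fingers move at their own pace and stop on an object; the grip force is fixed at half the most. Time passes only in rows, so rows that repeat a pose let the fingers close. It gives the time, the measured TCP pose, the force, the opening and the grip force at its end, in the units of the state.
- robot.get_obs(): the state, without advancing time (a new reading comes with each control period).
- snapshot(name): name is "side" or "top" or "wrist"; returns a dict with "img" (420x560x3 uint8, red, green, blue), "fx", "fy", "cx", "cy" (pixels), "T" (4x4, takes a point from camera to world coordinates); the wrist camera has in their place "hand_eye" (4x4, takes a point from camera to tool coordinates, whose origin is the TCP and whose axes are the flange's). Camera axes: x right, y up, looking along -z (the intrinsics and any distortion apply to the point x, -y, -z); pixel columns grow to the right and rows downward; lengths in m; the calibration is good to about 2 mm. A picture is of the moment at which its call begins: read the wrist's pose just before it. There is no depth.
- robot.close_job(): hands the job in; it is judged then, once.
Trained networks look in the newest picture that a camera, given by its name, has taken for a name from the list of things; names that differ only in an ending like _2 or _b are one class to them, and where a whole thing is asked for, a point or a joint stands for the part that bears it (a point fixed in the world has none). Each returns a list of dicts, best first, with "confidence" (0 to 1); they miss things now and then, are a little off and sometimes report something else, mostly with a low value. They report only what shows in the picture. A call takes as long as a camera call. They do not tell look-alikes from the thing itself.
- finder.look_for(camera, thing): "xy" ([column, row] in pixels, amid what is visible of it).
- finder.masks_of(camera, thing): "region" (420x560 bool, what is visible of it) and "xy" ([column, row] in pixels, amid what is visible of it).
- finder.landmark_of(camera, thing): "xy" ([column, row] in pixels: a listed point, or the origin of a listed thing).
The state is a dict: "time": time; "joint_positions": joint angles; "qvel": joint speeds; "joint_torque": joint torques, N m; "tool_pos": TCP position; "ee_rot": TCP orientation; "wrist_force": force on the tool from outside, world axes, zero at the start; "wrist_torque": the same for the moment, N m; "width": finger opening in m; "finger_force": force on a finger pad.
Only numpy, scipy, OpenCV 4.12 (cv2) and the standard library are available. Lean on these libraries where they do the work, as an engineer would, in place of code of your own. Each camera call takes 0.05 s, during which the arm holds its last target. There are 200 camera calls.

## Working session

There is one attempt and no reset: what is moved stays moved. The work goes in short steps, Python scripts to look and compute and a tool call to move; the robot and the scene stay as the last step left them, time stands still between calls to the robot, and variables do not carry over. Pictures are saved under pics/ and viewed, at most 10 in all, crops included, and the job is handed in when it is done.

Besides the shell and the picture viewer there is one more tool, called after "Request:" as name(argument=value, ...), one argument or row to a line, values as JSON. drive_tool: Moves the arm, as the interface text tells. Shift numbers are shares of 100 mm and turn numbers shares of 90 degrees, none past 1 either way. Its arguments: {"type":"object","properties":{"deltas":{"type":"string"}},"required":["deltas"]}

```bash
mkdir -p pics; ls
cat > h.py <<'E'
import numpy as np, cv2
from scipy.spatial.transform import Rotation as Ro
from bench import robot, snapshot, finder
def snap(n,save=None):
    o=robot.get_obs(); s=snapshot(n)
    if 'T' not in s:
        M=np.eye(4);M[:3,:3]=Ro.from_euler('xyz',o['ee_rot']).as_matrix();M[:3,3]=o['tool_pos'];s['T']=M@s['hand_eye']
    if save: cv2.imwrite('pics/'+save,s['img'][:,:,::-1])
    return s
def ray(s,p):
    d=np.array([(p[0]-s['cx'])/s['fx'],-(p[1]-s['cy'])/s['fy'],-1.]);d=s['T'][:3,:3]@d
    return s['T'][:3,3],d/np.linalg.norm(d)
def onz(s,p,z):
    o,d=ray(s,p);return o+d*(z-o[2])/d[2]
def proj(s,X):
    c=np.linalg.inv(s['T'])@np.append(X,1);return np.array([s['cx']-s['fx']*c[0]/c[2],s['cy']+s['fy']*c[1]/c[2]])
def tri(rs):
    A=0;b=0
    for o,d in rs:
        P=np.eye(3)-np.outer(d,d);A=A+P;b=b+P@o
    X=np.linalg.solve(A,b);return X,[float(np.linalg.norm((np.eye(3)-np.outer(d,d))@(X-o))) for o,d in rs]
E
python3 - <<'E'
from h import *
for n in ['side','top']:
    s=snap(n,n+'1.png'); print(n,[k for k in s if k not in('img',)],s['T'][:3,3].round(3),s['fx'])
    for t in ['caddy_mid','caddy_holes','board','board_studs','mug','lighter','spoon','fork']:
        print(t,[(np.round(r['xy'],1).tolist(),round(r['confidence'],2)) for r in finder.landmark_of(n,t)][:4])
print(robot.get_obs())
E
```

```text
pics
side ['fx', 'fy', 'cx', 'cy', 'T'] [-0.796  0.343  0.766] 518.3197619792226
caddy_mid [([287.1, 215.2], 0.67), ([391.1, 182.5], 0.61)]
caddy_holes [([281.1, 211.8], 0.98), ([398.4, 180.2], 0.6)]
board [([201.7, 227.4], 0.66)]
board_studs [([195.0, 189.7], 0.77)]
mug [([343.2, 205.4], 0.58), ([281.8, 211.7], 0.19)]
lighter []
spoon [([169.4, 261.2], 0.22)]
fork []
top ['fx', 'fy', 'cx', 'cy', 'T'] [ 0.288 -0.224  1.065] 379.1441733856616
caddy_mid [([234.3, 235.0], 0.75), ([273.9, 227.6], 0.74), ([316.7, 235.9], 0.74), ([431.9, 199.7], 0.72)]
caddy_holes [([323.1, 250.8], 0.95), ([276.7, 215.7], 0.91), ([229.2, 226.0], 0.78), ([441.8, 199.3], 0.7)]
board [([193.5, 198.0], 0.72)]
board_studs [([182.9, 186.9], 0.74)]
mug [([358.7, 202.3], 0.85)]
lighter [([150.3, 240.4], 0.87)]
spoon [([280.0, 173.9], 0.86)]
fork [([297.1, 174.8], 0.49)]
{'time': 0.9, 'joint_positions': array([-1.43709044e+00,  8.71821777e-02,  1.37070527e+00, -6.40183170e-06,
        1.68359895e+00, -1.03108154e-01]), 'qvel': array([-0.00022052, -0.0004223 ,  0.00151535, -0.00176568, -0.00088396,
        0.00033225]), 'joint_torque': array([ 1.07254002e-04, -3.40033329e+01, -3.02600241e+01,  7.20563997e-02,
        2.36754573e-02, -9.08276377e-06]), 'tool_pos': array([ 0.12902479, -0.53466788,  0.20551295]), 'ee_rot': array([3.14148762e+00, 1.72632213e-05, 2.36813321e-01]), 'wrist_force': array([-0.48502661, -0.26288202,  0.15538852]), 'wrist_torque': array([ 0.03681183, -0.0584078 , -0.02751686]), 'finger_force': 0.0, 'width': 0.09365141713030846}
```

```bash
python3 -c "
import cv2
a=cv2.imread('pics/top1.png')[130:320,100:480];cv2.imwrite('pics/t2.png',cv2.resize(a,(760,380),interpolation=2))
a=cv2.imread('pics/side1.png')[110:310,60:460];cv2.imwrite('pics/s2.png',cv2.resize(a,(800,400),interpolation=2))"
```

```text
(no output)
```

View pics/t2.png

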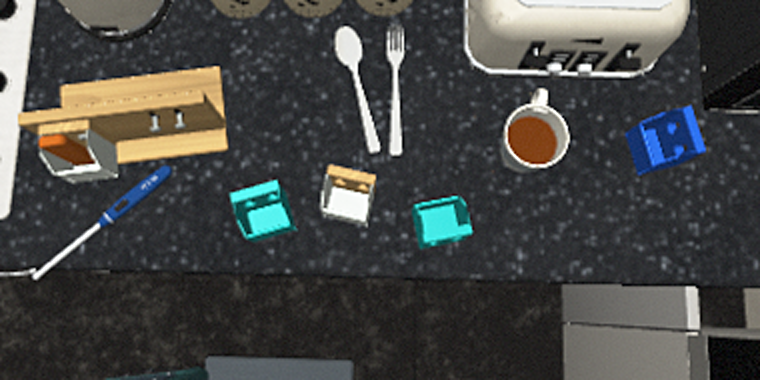

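View pics/s2.png

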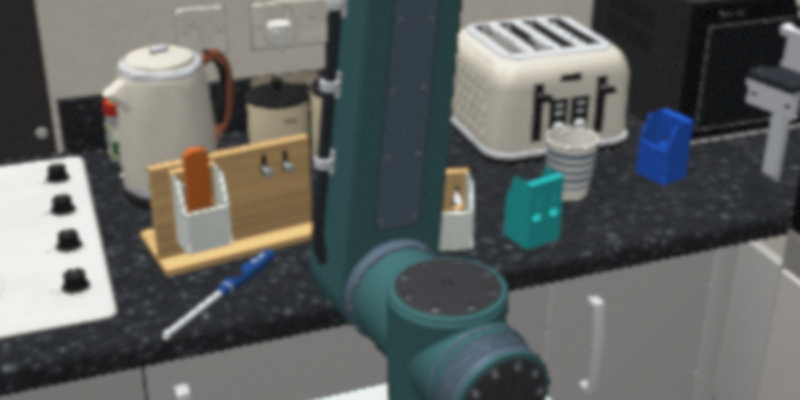

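The white caddy with the wooden back is at top pixel (274,227). The look-alikes are turquoise at (231,235) and (320,240), and blue at (434,200). A like caddy also hangs on the board at about (140,205). The free studs are at about (178,190) and (190,189).

```bash
cat > est.py <<'E'
from h import *
s=snap('top')
print('mid',onz(s,(273.9,227.6),.0525),'holes',onz(s,(276.7,215.7),.0525))
print('back top edge',onz(s,(100+328/2,130+166/2),.105),onz(s,(100+376/2,130+174/2),.105))
print('board top edge front',onz(s,(100+18/2,130+120/2),.155),onz(s,(100+206/2,130+97/2),.155))
print('foot front',onz(s,(100+118/2,130+164/2),.015),onz(s,(100+228/2,130+150/2),.015))
print('studs',onz(s,(182.9,186.9),.125),'board',onz(s,(193.5,198),0))
print('stud heads',onz(s,(100+155/2,130+125/2),.125),onz(s,(100+180/2,130+123/2),.125))
print('turq',onz(s,(234,235),.05),onz(s,(316,236),.05))
print('lighter',onz(s,(150,240),.01),'mug',onz(s,(358,202),.0))
w=snap('wrist')
print(w['hand_eye'].round(3),w['fx'],[k for k in w])
E
python3 est.py
```

```text
mid [ 0.43914735 -0.18710968  0.0525    ] holes [ 0.47195071 -0.19364585  0.0525    ]
back top edge [ 0.46864753 -0.16226031  0.105     ] [ 0.45979898 -0.22437945  0.105     ]
board top edge front [0.507155   0.22059629 0.155     ] [ 0.54269978 -0.01020853  0.155     ]
foot front [0.48065787 0.13998565 0.015     ] [ 0.50488521 -0.01399242  0.015     ]
studs [0.52745935 0.04676658 0.125     ] board [0.52704326 0.04947789 0.        ]
stud heads [0.51236188 0.05936585 0.125     ] [0.51581913 0.02763449 0.125     ]
turq [ 0.41657815 -0.08020469  0.05      ] [ 0.41967854 -0.30104614  0.05      ]
lighter [0.40142205 0.15940208 0.01      ] mug [ 0.5276025  -0.42455806  0.        ]
[[ 0.001  0.971  0.239  0.069]
 [ 1.    -0.001  0.    -0.001]
 [ 0.001  0.239 -0.971 -0.18 ]
 [ 0.     0.     0.     1.   ]] 363.4437712307797 ['img', 'fx', 'fy', 'cx', 'cy', 'hand_eye', 'T']
```

```bash
cat > plan.py <<'E'
from h import *
def plan(P,rpy,p0=None,r0=None,n=None):
    o=robot.get_obs(); p=np.array(o['tool_pos'] if p0 is None else p0);R=Ro.from_euler('xyz',o['ee_rot'] if r0 is None else r0)
    Rt=Ro.from_euler('xyz',rpy)
    for i in range(12):
        d=R.inv().apply(P-p);w=(R.inv()*Rt).as_rotvec()
        k=min(1,100e-3/max(np.abs(d).max(),1e-9),np.deg2rad(42)/max(np.linalg.norm(w),1e-9)) if 1 else 1
        kd=min(1,.1/max(np.abs(d).max(),1e-9));kw=min(1,np.deg2rad(42)/max(np.linalg.norm(w),1e-9))
        a=np.round(d*kd/.1,3);b=np.round(w*kw/(np.pi/2),3)
        print(*a,*b)
        p=p+R.apply(a*.1);R=R*Ro.from_rotvec(b*np.pi/2)
        if kd==1 and kw==1:break
E
python3 - <<'E'
from plan import *
plan([.44,-.19,.23],[np.pi,0,2.99])
E
```

```text
1.0 -0.684 -0.064 0.0 0.0 -0.467
1.0 0.134 -0.053 -0.0 0.0 -0.467
0.848 1.0 -0.069 -0.0 0.0 -0.467
-0.03 1.0 -0.053 -0.0 0.0 -0.352
-0.061 0.092 -0.006 -0.0 0.0 0.0
```

Request:
drive_tool(
  deltas="1 -0.68 -0.2 0 0 -0.46 94;1 -0.68 -0.2 0 0 -0.46 94;1 -0.68 -0.2 0 0 -0.46 94;1 -0.68 -0.2 0 0 -0.46 94;1 -0.68 -0.2 0 0 -0.46 94",
)

```text
time: 1.5
tool_pos: [0.2111, -0.4445, 0.2262]
ee_rot: [3.14, 0.001, 0.967]
wrist_force: [-0.1, -0.5, 0.1]
width: 0.0938
finger_force: 0.0
```

Request:
drive_tool(
  deltas="1 0.13 0 0 0 -0.46 94;1 0.13 0 0 0 -0.46 94;1 0.13 0 0 0 -0.46 94;1 0.13 0 0 0 -0.46 94;1 0.13 0 0 0 -0.46 94",
)

```text
time: 2.0
tool_pos: [0.2788, -0.3702, 0.2257]
ee_rot: [3.141, 0.001, 1.689]
wrist_force: [0.7, 0.6, 0.1]
width: 0.094
finger_force: 0.0
```

Request:
drive_tool(
  deltas="0.85 1 0 0 0 -0.46 94;0.85 1 0 0 0 -0.46 94;0.85 1 0 0 0 -0.46 94;0.85 1 0 0 0 -0.46 94;0.85 1 0 0 0 -0.46 94",
)

```text
time: 2.5
tool_pos: [0.369, -0.2741, 0.2256]
ee_rot: [-3.141, 0.0, 2.413]
wrist_force: [0.8, 0.5, -0.6]
width: 0.0941
finger_force: 0.0
```

Request:
drive_tool(
  deltas="-0.05 1 0 0 0 -0.37 94;-0.05 1 0 0 0 -0.37 94;-0.05 1 0 0 0 -0.37 94;-0.05 1 0 0 0 -0.37 94;-0.05 1 0 0 0 -0.37 94",
)

```text
time: 3.0
tool_pos: [0.4395, -0.2039, 0.2255]
ee_rot: [-3.142, -0.0, 2.987]
wrist_force: [0.4, 0.7, 0.2]
width: 0.0938
finger_force: 0.0
```

Run:
```python
from h import *
o=robot.get_obs();print(o['time'],o['tool_pos'],o['ee_rot'],o['wrist_force'])
s=snap('wrist','w1.png')
for t in ['caddy_mid','caddy_holes']:
    for r in finder.landmark_of('wrist',t): print(t,r['xy'],r['confidence'],onz(s,r['xy'],.0525))
```

```text
3.0 [ 0.43948949 -0.20393637  0.22545787] [-3.14150841e+00 -3.94227577e-05  2.98666573e+00] [0.42992925 0.69712045 0.16197912]
caddy_mid [294.0, 197.5] 0.83 [ 0.43695096 -0.1866786   0.0525    ]
caddy_mid [163.1, 188.7] 0.72 [ 0.40860782 -0.3121226   0.0525    ]
caddy_holes [296.0, 224.6] 0.8 [ 0.4645654  -0.18864014  0.0525    ]
caddy_holes [150.1, 158.4] 0.79 [ 0.37803973 -0.31776232  0.0525    ]
caddy_holes [416.3, 183.3] 0.78 [ 0.44136706 -0.06668247  0.0525    ]
```

View pics/w1.png

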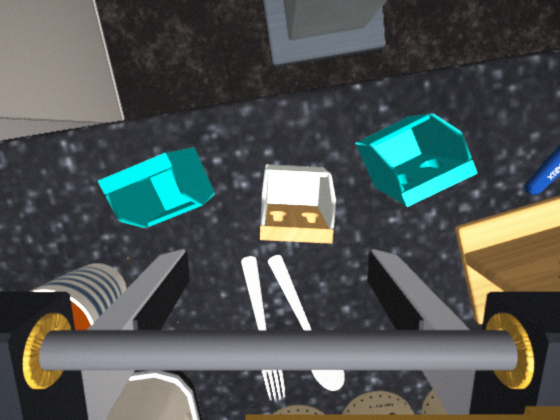

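The white caddy with the wooden back is at about (298,205), with its top back edge from (261,241) to (332,243). Turquoise look-alikes sit on both sides at (160,190) and (420,160).

Run:
```python
from h import *
s=snap('wrist','w2.png')
a=s['img'][150:260,240:350,::-1];cv2.imwrite('pics/c2.png',cv2.resize(a,(770,770//1),interpolation=2)[:600])
for z,p in [(.105,(261,241)),(.105,(332,243)),(.105,(261,229)),(.105,(333,231))]:print(p,onz(s,p,z))
for i in range(3):
  s=snap('wrist')
  print([ (onz(s,r['xy'],.0525).round(4),round(r['confidence'],2)) for t in ['caddy_mid','caddy_holes'] for r in finder.landmark_of('wrist',t) if 280<r['xy'][0]<320])
```

```text
(261, 241) [ 0.46005751 -0.22192889  0.105     ]
(332, 243) [ 0.47150215 -0.16155968  0.105     ]
(261, 229) [ 0.44946517 -0.22012277  0.105     ]
(333, 231) [ 0.46093551 -0.15939824  0.105     ]
[(array([ 0.4413, -0.1834,  0.0525]), 0.88), (array([ 0.4644, -0.1901,  0.0525]), 0.96)]
[(array([ 0.4398, -0.1872,  0.0525]), 0.96), (array([ 0.4671, -0.1902,  0.0525]), 0.94)]
[(array([ 0.4372, -0.186 ,  0.0525]), 0.75), (array([ 0.4661, -0.1881,  0.0525]), 0.64)]
```

View pics/c2.png

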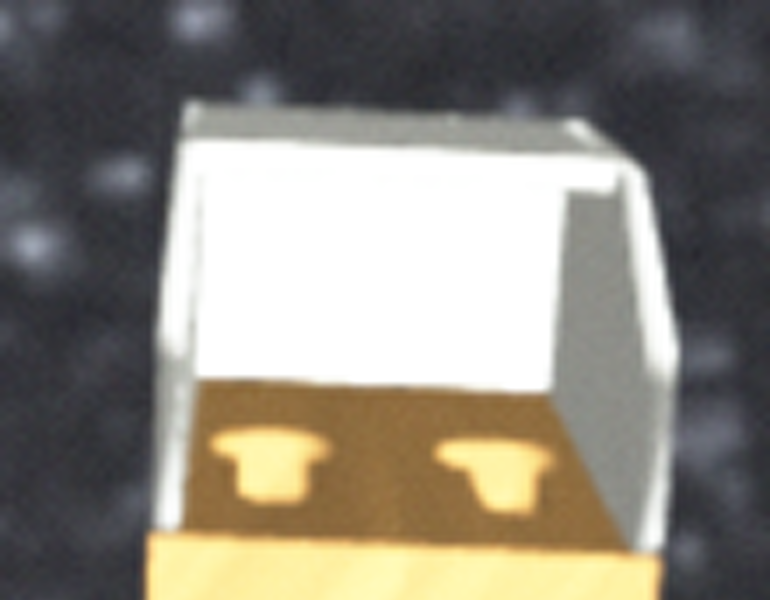

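Confirmed: white caddy with a wooden back, yaw about -10°, centre about (0.439,-0.187).

Run:
```python
from plan import *
plan([.4467,-.1879,.14],[np.pi,0,2.9636])
```

```text
-0.049 0.176 0.855 -0.0 -0.0 0.014
```

Request:
drive_tool(
  deltas="-0.049 0.176 0.3 0 0 0.014 84;-0.049 0.176 0.6 0 0 0.014 84;-0.049 0.176 0.855 0 0 0.014 84;-0.049 0.176 0.855 0 0 0.014 84;-0.049 0.176 0.855 0 0 0.014 84",
)

```text
time: 4.15
tool_pos: [0.4468, -0.1878, 0.1403]
ee_rot: [3.142, -0.0, 2.964]
wrist_force: [0.2, -0.1, -0.3]
width: 0.0839
finger_force: 0.0
```

Request:
drive_tool(
  deltas="0 0 0.2 0 0 0 84;0 0 0.4 0 0 0 84;0 0 0.6 0 0 0 84;0 0 0.84 0 0 0 84;0 0 0.84 0 0 0 84",
)

```text
time: 4.65
tool_pos: [0.4458, -0.1874, 0.0549]
ee_rot: [3.141, -0.003, 2.963]
wrist_force: [-0.1, 0.0, -0.1]
width: 0.0839
finger_force: 0.0
```

Run:
```python
from h import *
o=robot.get_obs();print(o['time'],o['tool_pos'],o['ee_rot'],o['wrist_force'],o['width'])
snap('wrist','w3.png')
```

```text
4.65 [ 0.44581312 -0.18744063  0.0548945 ] [ 3.14060433e+00 -3.07294231e-03  2.96339953e+00] [-0.14980045  0.0039363  -0.13171639] 0.08391460316946
```

View pics/w3.png

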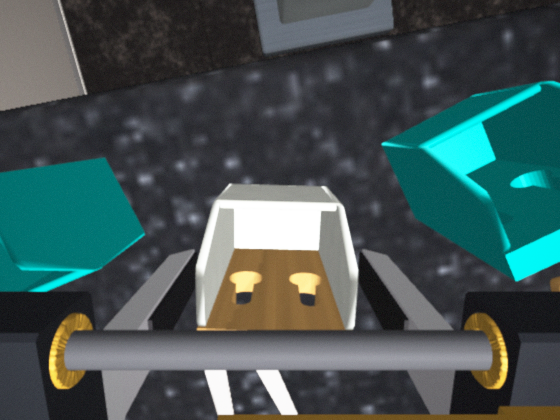

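The caddy at (277,260) stands centred between the fingers and aligned with them. I'll close now.

Request:
drive_tool(
  deltas="0 0 0 0 0 0 50;0 0 0 0 0 0 50;0 0 0 0 0 0 50;0 0 0 0 0 0 50;0 0 0 0 0 0 50",
)

```text
time: 5.2
tool_pos: [0.4478, -0.1885, 0.0576]
ee_rot: [-3.14, 0.003, 2.964]
wrist_force: [-0.0, -0.7, 6.1]
width: 0.062
finger_force: 29.8
```

Run:
```python
from h import *
o=robot.get_obs();print(o['time'],o['tool_pos'],o['ee_rot'],o['wrist_force'],o['wrist_torque'],o['width'],o['finger_force'])
# studs by all cams
S={}
for n in ['side','top']:
    S[n]=[]
    for i in range(3):
        s=snap(n,f'{n}_b{i}.png')
        for t in ['board_studs','board']:
            r=finder.landmark_of(n,t)
            if r: print(n,t,np.round(r[0]['xy'],1),round(r[0]['confidence'],2));
```

```text
5.2 [ 0.44776564 -0.18848793  0.05756953] [-3.14035777e+00  2.89818812e-03  2.96364761e+00] [-0.03910901 -0.74722532  6.07381348] [ 0.08741326 -0.05673644 -0.05866857] 0.06201325753333769 29.83875721693039
side board [286.5 213.6] 0.52
top board_studs [182.8 184.5] 0.9
top board [196.6 198.1] 0.92
top board_studs [182.1 185.5] 0.69
top board [194.1 196.6] 0.75
top board_studs [181.5 186. ] 0.77
top board [195.7 195.2] 0.64
```

```bash
python3 -c "
import cv2,numpy as np
a=cv2.imread('pics/side1.png')[170:220,160:230];b=cv2.imread('pics/top1.png')[165:215,155:225]
b=np.mean([cv2.imread(f'pics/top_b{i}.png') for i in range(3)],0).astype('uint8')[165:215,155:225]
f=lambda x:cv2.resize(x,(560,400),interpolation=2)[:300]
cv2.imwrite('pics/st.png',np.vstack([cv2.resize(a,(420,300),interpolation=2),cv2.resize(b,(420,300),interpolation=2)]))"
```

```text
(no output)
```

View pics/st.png

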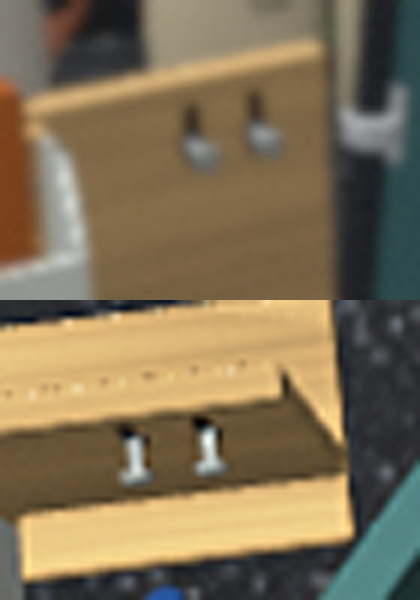

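Run:
```python
from h import *
a=snap('side');b=snap('top')
f=lambda X,Y,x0,y0:(x0+X/6-.45,y0+Y/6-.45)
L=tri([ray(a,f(204,152,160,170)),ray(b,f(136,176,155,165))]);R=tri([ray(a,f(266,138,160,170)),ray(b,f(212,166,155,165))])
print(L,R,(L[0]+R[0])/2); d=L[0]-R[0];print(d,np.linalg.norm(d),np.degrees(np.arctan2(-d[0],d[1])))
# board top front edge right corner  side(322,46) top(285,404-300)
print(tri([ray(a,f(322,46,160,170)),ray(b,f(285,104,155,165))]))
# foot front edge from top, z .015
p=onz(b,f(22,278,155,165),.015);q=onz(b,f(352,238,155,165),.015);d=p-q;print(p,q,np.degrees(np.arctan2(-d[0],d[1])))
p=onz(b,f(0,132,155,165),.155);q=onz(b,f(282,104,155,165),.155);d=p-q;print(p,q,np.degrees(np.arctan2(-d[0],d[1])))
```

```text
(array([0.51007356, 0.06214922, 0.12201791]), [0.0015068525701509292, 0.001506852570150816]) (array([0.51558107, 0.03052484, 0.12164655]), [0.0019173048677654054, 0.001917304867765388]) [0.51282732 0.04633703 0.12183223]
[-0.00550751  0.03162438  0.00037136] 0.032102519661127545 9.879199915662138
(array([ 0.53542125, -0.00517574,  0.15538977]), [0.0035521450076238773, 0.003552145007623815])
[0.48380491 0.14250058 0.015     ] [ 0.50709325 -0.01162579  0.015     ] 8.592337834116266
[0.51889582 0.10856404 0.155     ] [ 0.53389374 -0.00721603  0.155     ] 7.380883045164306
```

Request:
drive_tool(
  deltas="0 0 -0.1 0 0 0 50;0 0 -0.3 0 0 0 50;0 0 -0.5 0 0 0 50;0 0 -0.7 0 0 0 50;0 0 -0.8 0 0 0 50",
)

```text
time: 6.7
tool_pos: [0.447, -0.1878, 0.1373]
ee_rot: [-3.141, 0.001, 2.964]
wrist_force: [0.4, -0.2, -3.0]
width: 0.062
finger_force: 29.8
```

Request:
drive_tool(
  deltas="0 0 -0.15 0 0 -0.05 50;0 0 -0.3 0 0 -0.1 50;0 0 -0.45 0 0 -0.15 50;0 0 -0.6 0 0 -0.2 50;0 0 -0.65 0 0 -0.208 50",
)

```text
time: 7.2
tool_pos: [0.447, -0.1879, 0.2018]
ee_rot: [-3.141, 0.001, -2.992]
wrist_force: [-0.1, -0.2, -2.4]
width: 0.0619
finger_force: 29.8
```

Run:
```python
from plan import *
o=robot.get_obs();print(o['time'],o['tool_pos'],o['ee_rot'],o['wrist_force'],o['wrist_torque'],o['width'],o['finger_force'])
plan([.473,-.0913,.2],[np.pi,0,-2.991])
```

```text
7.2 [ 0.44699087 -0.18790026  0.20182918] [-3.14092722e+00  7.76790263e-04 -2.99222524e+00] [-0.14219927 -0.17297537 -2.36191512] [ 0.05756686 -0.14733605 -0.00641003] 0.06192472900172949 29.839313440024853
-0.401 0.917 0.018 -0.0 0.0 -0.001
```

Request:
drive_tool(
  deltas="-0.08 0.18 0 0 0 0 50;-0.18 0.4 0 0 0 0 50;-0.28 0.64 0 0 0 0 50;-0.38 0.85 0 0 0 0 50;-0.4 0.917 0 0 0 0 50",
)

```text
time: 7.7
tool_pos: [0.4725, -0.0891, 0.1996]
ee_rot: [3.14, -0.002, -2.991]
wrist_force: [-0.0, -1.4, -2.4]
width: 0.0624
finger_force: 29.8
```

Run:
```python
from plan import *
o=robot.get_obs();print(o['time'],o['tool_pos'],o['ee_rot'])
s=snap('wrist','w4.png')
for z in (.118,.126): print([proj(s,[.5128+.0055*i*.45,.0463-.0158*i,z]) for i in(-1,1)])
for t in ['board_studs','board','caddy_holes','caddy_mid']:
    for r in finder.landmark_of('wrist',t): print(t,r['xy'],r['confidence'])
```

```text
7.7 [ 0.47245283 -0.08913736  0.19963667] [ 3.13971434e+00 -1.97512993e-03 -2.99145182e+00]
[array([459.90574825, 300.2638648 ]), array([419.18266071, 300.4734547 ])]
[array([465.0280654 , 304.99871597]), array([423.16533137, 305.21488541])]
board [393.1, 265.4] 0.98
caddy_holes [305.1, 178.9] 0.79
caddy_holes [277.0, 294.5] 0.78
caddy_holes [23.2, 59.2] 0.67
caddy_mid [276.4, 246.3] 0.96
caddy_mid [32.0, 100.0] 0.87
caddy_mid [302.8, 146.4] 0.77
```

View pics/w4.png

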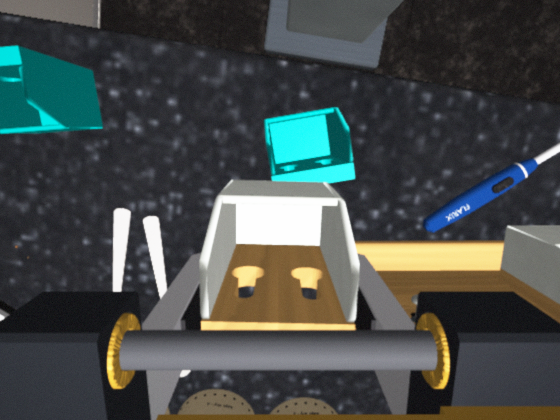

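The held caddy is seated square in the pads at (277,260). The right stud's tip just shows at (414,298), close to the predicted spot. I'll move forward 40 mm beside the board to see both studs clear of the gripper.

Request:
drive_tool(
  deltas="-0.1 0 0 0 0 0 50;-0.25 0 0 0 0 0 50;-0.38 0 0 0 0 0 50;-0.4 0 0 0 0 0 50;-0.4 0 0 0 0 0 50",
)

```text
time: 8.45
tool_pos: [0.5125, -0.0855, 0.2006]
ee_rot: [3.141, -0.001, -2.993]
wrist_force: [-0.1, 0.0, -3.0]
width: 0.0623
finger_force: 29.8
```

Run:
```python
from plan import *
o=robot.get_obs();print(o['time'],o['tool_pos'],o['ee_rot'])
s=snap('wrist','w5.png');cv2.imwrite('pics/w5c.png',cv2.resize(s['img'][200:320,340:500,::-1],(800,600),interpolation=2))
for z in (.118,.126): print([proj(s,[.5128+.0055*i*.45,.0463-.0158*i,z]) for i in(-1,1)])
for t in ['board_studs','board']:
    for r in finder.landmark_of('wrist',t): print(t,r['xy'],r['confidence'])
```

```text
8.45 [ 0.51253425 -0.08546812  0.2005663 ] [ 3.14142933e+00 -1.09487174e-03 -2.99285882e+00]
[array([469.1618622, 250.9596304]), array([427.09082183, 251.20152202])]
[array([474.70234098, 254.43443288]), array([431.41408789, 254.68302947])]
board_studs [449.3, 276.9] 0.69
board_studs [397.1, 230.2] 0.5
board [399.4, 229.1] 0.64
```

View pics/w5c.png

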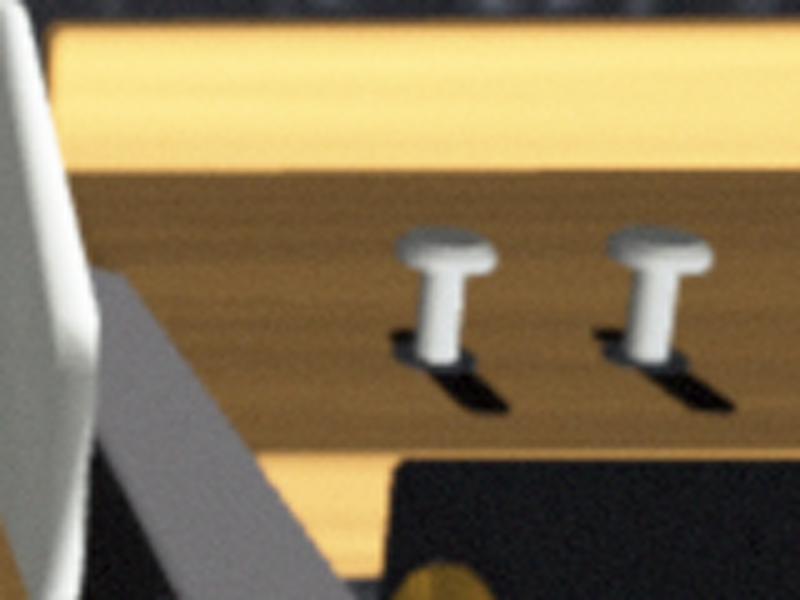

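Both stud heads are clear, at about (429,248) and (471,248). The foot's front edge is at row 204, the foot/face junction at row 234, and the board's top edge at row 290.5.

Run:
```python
from h import *
s=snap('wrist')  # same pose
g=lambda X,Y:(340+X/5-.4,200+Y/5-.4)
psi=np.radians(8.8);bx=np.array([np.cos(psi),np.sin(psi),0]);by=np.array([-bx[1],bx[0],0])
for nm,p,z in [('foot',g(550,21),.015),('junc',g(550,171),.015),('top',g(550,454),.155)]:
    X=onz(s,p,z);print(nm,X.round(4),'bx',(X@bx).round(4))
for p in [g(446,244),g(658,242)]:
    for z in (.115,.12,.125):X=onz(s,p,z);print(z,X.round(4),'bx',(X@bx).round(4),'by',(X@by).round(4))
# intersect head rays with plane face-.0195 , neck base with face, for face candidates
o=lambda p,c:(lambda a,d:a+d*(c-a@bx)/(d@bx))(*ray(s,p))
J=(onz(s,g(550,171),.015)@bx+onz(s,g(550,454),.155)@bx)/2
print('face',J)
for p in [g(446,244),g(658,242)]: X=o(p,J-.0195);print('head',X,X@by)
for p in [g(440,358),g(651,358)]: X=o(p,J);print('base',X,X@by)
a,b=snap('side'),snap('top')
f=lambda X,Y,x0,y0:(x0+X/6-.45,y0+Y/6-.45)
for w,v,u in [(g(658,242),f(204,152,160,170),f(136,176,155,165)),(g(446,244),f(266,138,160,170),f(212,166,155,165))]:
    X,r=tri([ray(s,w)]*3+[ray(a,v),ray(b,u)]);print(X,'bx',X@bx,'by',X@by,r)
```

```text
foot [0.4895 0.0903 0.015 ] bx 0.4975
junc [0.5206 0.0986 0.015 ] bx 0.5295
top [0.5296 0.0349 0.155 ] bx 0.5287
0.115 [0.5133 0.0329 0.115 ] bx 0.5123 by -0.046
0.12 [0.512  0.0305 0.12  ] bx 0.5106 by -0.0482
0.125 [0.5107 0.0281 0.125 ] bx 0.5089 by -0.0503
0.115 [0.5081 0.0651 0.115 ] bx 0.5121 by -0.0134
0.12 [0.5069 0.0621 0.12  ] bx 0.5104 by -0.0162
0.125 [0.5057 0.0591 0.125 ] bx 0.5088 by -0.019
face 0.5291267256122977
head [0.5111921  0.02910195 0.12295411] -0.04944578130059812
head [0.5063143  0.0606106  0.12242188] -0.017561802548636585
base [0.53011146 0.0343531  0.11957847] -0.047150836753869226
base [0.52518514 0.0661752  0.11992879] -0.01494967537598764
[0.50752726 0.06157218 0.12208081] bx 0.5109725132246489 by -0.016797102640861317 [0.001214599918429583, 0.001214599918429583, 0.001214599918429583, 0.0029314998857566934, 0.002075732367554026]
[0.51262546 0.03010287 0.12210044] bx 0.5111963388855085 by -0.04867592639872949 [0.0012387349780430075, 0.0012387349780430075, 0.0012387349780430075, 0.0032367700545333374, 0.002523114675331634]
```

```bash
python3 - <<'E'
from h import *
s=snap('wrist'); print(s['cx'],s['cy'])
s['T']=s['hand_eye']
for n,X in [('mid',[.008,0,.0051]),('holes',[-.0195,0,.0051]),('toprimL back inner',[-.0075,-.031,-.0475]),('R',[-.0075,.031,-.0475]),('backL',[-.0195,-.031,-.0475]),('backR',[-.0195,.031,-.0475])]: print(n,proj(s,np.array(X)))
for i in range(2):
  snap('wrist')
  for t in ['caddy_mid','caddy_holes']:
    print(t,[r['xy'] for r in finder.landmark_of('wrist',t) if 255<r['xy'][0]<298 and r['xy'][1]>215])
E
python3 -c "
import cv2;a=cv2.imread('pics/w5.png')[170:350,180:380];cv2.imwrite('pics/w5d.png',cv2.resize(a,(660,594),interpolation=2))"
```

```text
277.86976538606115 220.00389665595634
mid [276.53419068 248.07809975]
holes [276.53628793 295.43727244]
toprimL back inner [199.51661631 325.39349135]
R [352.74411568 325.46614251]
backL [200.99359553 351.62132097]
backR [351.28550281 351.68473164]
caddy_mid [[280.6, 247.7]]
caddy_holes [[278.1, 291.7]]
caddy_mid [[278.6, 246.9]]
caddy_holes [[278.0, 292.2]]
```

View pics/w5d.png

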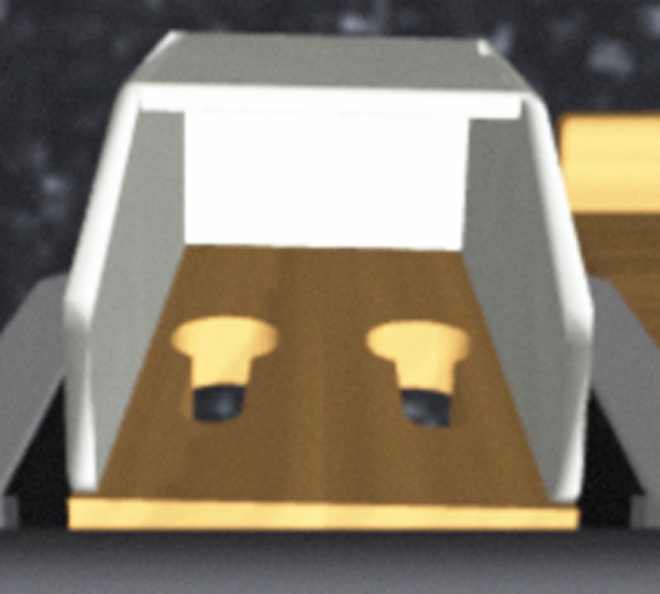

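Run:
```python
from plan import *
y=np.radians(9.7)-np.pi; bx=np.array([np.cos(y+np.pi),np.sin(y+np.pi),0])
o=robot.get_obs();p=o['tool_pos'];print(o['time'],p,o['wrist_force'],o['wrist_torque'])
H=np.array([.510,.0455,0])-.0345*bx
plan(p+[-.04,0,0],[np.pi,0,o['ee_rot'][2]])
q=p+np.array([-.04,0,0])
plan(H+[0,0,.2],[np.pi,0,y],q,o['ee_rot'])
```

```text
9.1 [ 0.51226619 -0.08527582  0.20104732] [-0.63720305 -0.69984233 -3.28760492] [ 0.14011006 -0.16297529  0.04867072]
0.396 0.059 -0.0 -0.0 0.0 -0.0
-0.181 1.0 0.008 -0.0 0.0 -0.013
-0.046 0.229 0.002 -0.0 0.0 -0.0
```

Request:
drive_tool(
  deltas="0.1 0 0 0 0 0 50;0.2 0.02 0 0 0 0 50;0.3 0.04 0 0 0 0 50;0.4 0.06 0 0 0 0 50;0.4 0.06 0 0 0 0 50",
)

```text
time: 9.6
tool_pos: [0.4705, -0.0852, 0.2014]
ee_rot: [-3.141, 0.0, -2.993]
wrist_force: [0.3, -0.1, -2.2]
width: 0.0622
finger_force: 29.8
```

Request:
drive_tool(
  deltas="-0.03 0.18 0 0 0 -0.004 50;-0.08 0.4 0 0 0 -0.007 50;-0.12 0.65 0 0 0 -0.01 50;-0.17 0.9 0 0 0 -0.013 50;-0.19 1 0 0 0 -0.013 50",
)

```text
time: 10.1
tool_pos: [0.4758, 0.0182, 0.2011]
ee_rot: [3.141, 0.001, -2.97]
wrist_force: [-0.3, -0.5, -1.9]
width: 0.0624
finger_force: 29.8
```

Request:
drive_tool(
  deltas="-0.04 0.2 0 0 0 0 50;-0.04 0.23 0.15 0 0 0 50;-0.04 0.23 0.3 0 0 0 50;-0.04 0.23 0.4 0 0 0 50;-0.04 0.23 0.4 0 0 0 50",
)

```text
time: 10.6
tool_pos: [0.4744, 0.0391, 0.1583]
ee_rot: [3.141, -0.005, -2.973]
wrist_force: [0.2, -0.1, -2.6]
width: 0.062
finger_force: 29.8
```

```bash
cat > rel.py <<'E'
from plan import *
y=np.radians(9.7); bx=np.array([np.cos(y),np.sin(y),0]);by=np.array([-bx[1],bx[0],0])
H=np.array([.510,.0455,.1275])
def st():
    o=robot.get_obs();d=o['tool_pos']-H;f=o['wrist_force']
    print('t',round(o['time'],2),'mm past contact %.1f lat %.1f dz %.1f'%tuple(1e3*np.array([d@bx+.0195,d@by,d[2]])),'yaw',np.degrees(o['ee_rot'][2]).round(2),'F bx,by,z',(f@bx).round(1),(f@by).round(1),f[2].round(1),'T',o['wrist_torque'].round(2),o['ee_rot'][:2].round(4),o['width'].round(4))
if __name__=='__main__': st()
E
python3 rel.py
```

```text
Traceback (most recent call last):
  File "rel.py", line 7, in <module>
    if __name__=='__main__': st()
                             ~~^^
  File "rel.py", line 6, in st
    print('t',round(o['time'],2),'mm past contact %.1f lat %.1f dz %.1f'%tuple(1e3*np.array([d@bx+.0195,d@by,d[2]])),'yaw',np.degrees(o['ee_rot'][2]).round(2),'F bx,by,z',(f@bx).round(1),(f@by).round(1),f[2].round(1),'T',o['wrist_torque'].round(2),o['ee_rot'][:2].round(4),o['width'].round(4))
                                                                                                                                                                                                                                                                                 ^^^^^^^^^^^^^^^^
AttributeError: 'float' object has no attribute 'round'
```

Request:
drive_tool(
  deltas="0 0 0.1 0 0 0 50;0 0 0.2 0 0 0 50;0 0 0.32 0 0 0 50;0 0 0.32 0 0 0 50;0 0 0.32 0 0 0 50",
)

```text
time: 11.1
tool_pos: [0.4756, 0.0397, 0.1284]
ee_rot: [3.142, -0.001, -2.972]
wrist_force: [-0.4, 0.0, -2.8]
width: 0.0622
finger_force: 29.8
```

```bash
sed -i "s/,o\['width'\].round(4)//" rel.py; python3 rel.py
python3 - <<'E'
from rel import *
s=snap('wrist','w6.png');cv2.imwrite('pics/w6c.png',cv2.resize(s['img'][180:360,180:380,::-1],(660,594),interpolation=2))
E
```

```text
t 11.1 mm past contact -15.4 lat 0.1 dz 0.9 yaw -170.3 F bx,by,z -0.4 0.1 -2.8 T [ 0.08 -0.14 -0.01] [ 3.1415e+00 -1.0000e-03]
```

View pics/w6c.png

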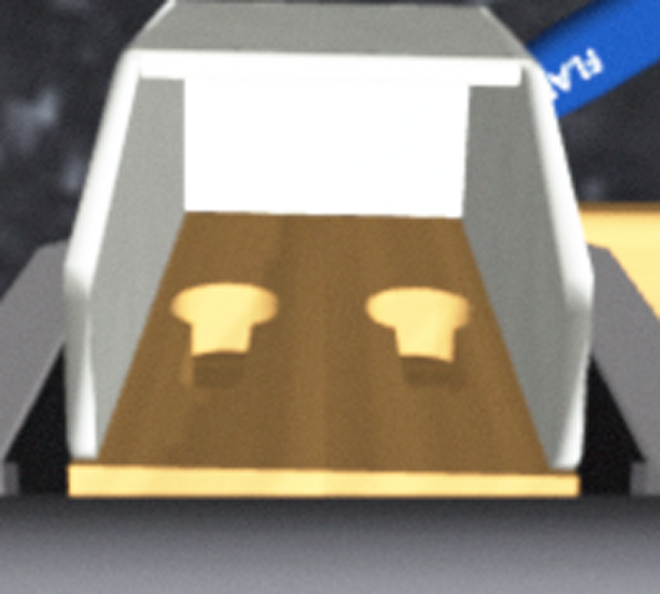

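The caddy is upright and square in the grip, in front of the studs. That was the last picture, so I'll go by force from here.

Request:
drive_tool(
  deltas="-0.03 0 0 0 0 0 50;-0.06 0 0 0 0 0 50;-0.09 0 0 0 0 0 50;-0.11 0 0 0 0 0 50;-0.11 0 0 0 0 0 50",
)

```text
time: 11.65
tool_pos: [0.4871, 0.0417, 0.129]
ee_rot: [-3.141, 0.0, -2.972]
wrist_force: [-0.8, 0.3, -4.1]
width: 0.0615
finger_force: 29.8
```

Request:
drive_tool(
  deltas="-0.01 0 0 0 0 0 50;-0.02 0 0 0 0 0 50;-0.03 0 0 0 0 0 50;-0.04 0 0 0 0 0 50;-0.04 0 0 0 0 0 50",
)

```text
time: 12.15
tool_pos: [0.4908, 0.0423, 0.129]
ee_rot: [-3.141, 0.0, -2.972]
wrist_force: [0.1, 0.4, -2.6]
width: 0.062
finger_force: 29.8
```

```bash
python3 rel.py
```

```text
t 12.15 mm past contact 0.0 lat 0.1 dz 1.5 yaw -170.3 F bx,by,z 0.2 0.4 -2.6 T [ 0.05 -0.14 -0.03] [-3.1415e+00  1.0000e-04]
```

Request:
drive_tool(
  deltas="0 0 0.01 0 0 0 50;-0.01 0 0.01 0 0 0 50;-0.02 0 0.01 0 0 0 50;-0.03 0 0.01 0 0 0 50;-0.03 0 0.01 0 0 0 50",
)

```text
time: 12.65
tool_pos: [0.4935, 0.0429, 0.1275]
ee_rot: [3.142, -0.001, -2.972]
wrist_force: [0.3, 0.2, -4.2]
width: 0.0616
finger_force: 29.8
```

```bash
python3 rel.py
```

```text
t 12.65 mm past contact 2.7 lat 0.2 dz 0.0 yaw -170.3 F bx,by,z 0.3 0.2 -4.2 T [ 0.06 -0.06  0.02] [ 3.1415e+00 -8.0000e-04]
```

Request:
drive_tool(
  deltas="-0.01 0 0 0 0 0 50;-0.02 0 0 0 0 0 50;-0.03 0 0 0 0 0 50;-0.03 0 0 0 0 0 50;-0.03 0 0 0 0 0 50",
)

```text
time: 13.15
tool_pos: [0.4964, 0.0433, 0.1275]
ee_rot: [3.142, -0.001, -2.972]
wrist_force: [0.2, -0.2, -6.9]
width: 0.0619
finger_force: 29.8
```

```bash
python3 rel.py
```

```text
t 13.15 mm past contact 5.7 lat 0.2 dz 0.0 yaw -170.3 F bx,by,z 0.1 -0.3 -6.9 T [0.02 0.13 0.  ] [ 3.1415e+00 -7.0000e-04]
```

A downward load is building, so the studs are touching the lower rims of the holes and the caddy is a bit high. I'll lower it.

Request:
drive_tool(
  deltas="0 0 0.01 0 0 0 50;0 0 0.015 0 0 0 50;0 0 0.015 0 0 0 50;0 0 0.015 0 0 0 50",
)

```text
time: 13.55
tool_pos: [0.4971, 0.0433, 0.1271]
ee_rot: [-3.141, 0.002, -2.972]
wrist_force: [-0.3, 0.1, -3.2]
width: 0.0622
finger_force: 29.8
```

```bash
python3 rel.py
```

```text
t 13.55 mm past contact 6.4 lat 0.0 dz -0.4 yaw -170.3 F bx,by,z -0.2 0.1 -3.2 T [ 0.07 -0.13  0.05] [-3.1413e+00  1.5000e-03]
```

Request:
drive_tool(
  deltas="-0.01 0 0.005 0 0 0 50;-0.02 0 0.008 0 0 0 50;-0.03 0 0.008 0 0 0 50;-0.04 0 0.008 0 0 0 50;-0.04 0 0.008 0 0 0 50",
)

```text
time: 14.05
tool_pos: [0.5007, 0.044, 0.1256]
ee_rot: [-3.141, -0.0, -2.972]
wrist_force: [-0.3, -0.2, -3.2]
width: 0.0618
finger_force: 29.8
```

```bash
python3 rel.py
```

```text
t 14.05 mm past contact 10.0 lat 0.1 dz -1.9 yaw -170.3 F bx,by,z -0.3 -0.2 -3.2 T [ 0.08 -0.15 -0.02] [-3.1415 -0.    ]
```

Entering freely. I'll continue in toward the face.

Request:
drive_tool(
  deltas="-0.01 0 0 0 0 0 50;-0.02 0 0 0 0 0 50;-0.03 0 0 0 0 0 50;-0.04 0 0 0 0 0 50;-0.04 0 0 0 0 0 50",
)

```text
time: 14.55
tool_pos: [0.5046, 0.0447, 0.1256]
ee_rot: [-3.142, -0.0, -2.972]
wrist_force: [0.3, 0.2, -3.6]
width: 0.062
finger_force: 29.8
```

```bash
python3 rel.py
```

```text
t 14.55 mm past contact 14.0 lat 0.1 dz -1.9 yaw -170.3 F bx,by,z 0.3 0.2 -3.6 T [ 0.05 -0.14 -0.01] [-3.1415 -0.    ]
```

Request:
drive_tool(
  deltas="-0.01 0 0 0 0 0 50;-0.02 0 0 0 0 0 50;-0.03 0 0 0 0 0 50;-0.03 0 0 0 0 0 50",
)

```text
time: 14.95
tool_pos: [0.5075, 0.0452, 0.1256]
ee_rot: [-3.142, 0.0, -2.972]
wrist_force: [-0.4, 0.5, -3.2]
width: 0.0622
finger_force: 29.8
```

```bash
python3 rel.py
```

```text
t 14.95 mm past contact 17.0 lat 0.1 dz -1.9 yaw -170.3 F bx,by,z -0.3 0.5 -3.2 T [ 0.11 -0.09 -0.03] [-3.1415e+00  1.0000e-04]
```

Request:
drive_tool(
  deltas="-0.01 0 0 0 0 0 50;-0.015 0 0 0 0 0 50;-0.02 0 0 0 0 0 50;-0.02 0 0 0 0 0 50",
)

```text
time: 15.35
tool_pos: [0.5094, 0.0455, 0.1256]
ee_rot: [-3.142, -0.0, -2.972]
wrist_force: [0.3, 0.9, -3.3]
width: 0.0621
finger_force: 29.8
```

```bash
python3 rel.py
```

```text
t 15.35 mm past contact 19.0 lat 0.1 dz -1.9 yaw -170.3 F bx,by,z 0.4 0.9 -3.3 T [ 0.03 -0.12  0.03] [-3.1415 -0.    ]
```

Request:
drive_tool(
  deltas="-0.01 0 0 0 0 0 50;-0.015 0 0 0 0 0 50;-0.02 0 0 0 0 0 50;-0.02 0 0 0 0 0 50",
)

```text
time: 15.75
tool_pos: [0.5101, 0.0456, 0.1255]
ee_rot: [-3.142, -0.003, -2.972]
wrist_force: [-4.5, -1.3, 0.1]
width: 0.0622
finger_force: 29.8
```

```bash
python3 rel.py
```

```text
t 15.75 mm past contact 19.6 lat 0.1 dz -2.0 yaw -170.29 F bx,by,z -4.6 -0.5 0.1 T [-0.02  0.78  0.15] [-3.1415 -0.0032]
```

The back has reached the board face (4.6 N). I'll back off slightly and slide down.

Request:
drive_tool(
  deltas="0.015 0 0 0 0 0 50;0.018 0 0 0 0 0 50;0.018 0 0.02 0 0 0 50;0.018 0 0.04 0 0 0 50;0.018 0 0.04 0 0 0 50",
)

```text
time: 16.25
tool_pos: [0.5096, 0.0456, 0.1212]
ee_rot: [3.142, -0.0, -2.972]
wrist_force: [-0.1, -0.3, -3.5]
width: 0.062
finger_force: 29.8
```

```bash
python3 rel.py
```

```text
t 16.25 mm past contact 19.2 lat 0.1 dz -6.3 yaw -170.31 F bx,by,z -0.2 -0.3 -3.5 T [ 0.05 -0.12 -0.  ] [ 3.1416e+00 -1.0000e-04]
```

Request:
drive_tool(
  deltas="0 0 0.02 0 0 0 50;0 0 0.04 0 0 0 50;0 0 0.06 0 0 0 50;0 0 0.08 0 0 0 50;0 0 0.08 0 0 0 50",
)

```text
time: 16.75
tool_pos: [0.5093, 0.0456, 0.1132]
ee_rot: [3.142, -0.001, -2.972]
wrist_force: [-0.4, -0.5, -2.7]
width: 0.0623
finger_force: 29.8
```

```bash
python3 rel.py
```

```text
t 16.75 mm past contact 18.8 lat 0.2 dz -14.3 yaw -170.3 F bx,by,z -0.5 -0.4 -2.7 T [ 0.09 -0.11  0.04] [ 3.1415e+00 -8.0000e-04]
```

Request:
drive_tool(
  deltas="0 0 0.02 0 0 0 50;0 0 0.04 0 0 0 50;0 0 0.06 0 0 0 50;0 0 0.08 0 0 0 50;0 0 0.08 0 0 0 50",
)

```text
time: 17.25
tool_pos: [0.5093, 0.0456, 0.1052]
ee_rot: [3.142, -0.001, -2.972]
wrist_force: [-0.0, 0.0, -3.2]
width: 0.0619
finger_force: 29.8
```

```bash
python3 rel.py
```

```text
t 17.25 mm past contact 18.8 lat 0.2 dz -22.3 yaw -170.3 F bx,by,z 0.0 0.0 -3.2 T [ 0.05 -0.12  0.09] [ 3.1415e+00 -8.0000e-04]
```

Request:
drive_tool(
  deltas="0 0 0.01 0 0 0 50;0 0 0.02 0 0 0 50;0 0 0.03 0 0 0 50;0 0 0.04 0 0 0 50;0 0 0.04 0 0 0 50",
)

```text
time: 17.75
tool_pos: [0.5095, 0.0455, 0.1015]
ee_rot: [-3.142, -0.0, -2.972]
wrist_force: [-0.1, -0.2, -2.3]
width: 0.0619
finger_force: 29.8
```

Request:
drive_tool(
  deltas="0 0 0.005 0 0 0 50;0 0 0.01 0 0 0 50;0 0 0.015 0 0 0 50;0 0 0.015 0 0 0 50;0 0 0.015 0 0 0 50",
)

```text
time: 18.25
tool_pos: [0.5096, 0.0455, 0.1001]
ee_rot: [-3.141, -0.0, -2.972]
wrist_force: [0.1, -0.9, -2.5]
width: 0.0621
finger_force: 29.8
```

```bash
python3 rel.py
```

```text
t 18.25 mm past contact 19.1 lat 0.1 dz -27.4 yaw -170.3 F bx,by,z -0.0 -0.9 -2.5 T [ 0.12 -0.17 -0.01] [-3.1415 -0.    ]
```

Request:
drive_tool(
  deltas="0 0 0.005 0 0 0 50;0 0 0.01 0 0 0 50;0 0 0.015 0 0 0 50;0 0 0.015 0 0 0 50",
)

```text
time: 18.65
tool_pos: [0.5095, 0.0456, 0.0985]
ee_rot: [-3.142, -0.0, -2.972]
wrist_force: [0.3, -0.5, -2.4]
width: 0.062
finger_force: 29.8
```

```bash
python3 rel.py
```

```text
t 18.65 mm past contact 19.0 lat 0.1 dz -29.0 yaw -170.3 F bx,by,z 0.2 -0.6 -2.4 T [ 0.05 -0.13  0.02] [-3.1416e+00 -2.0000e-04]
```

Request:
drive_tool(
  deltas="0 0 0.005 0 0 0 50;0 0 0.01 0 0 0 50;0 0 0.01 0 0 0 50;0 0 0.01 0 0 0 50",
)

```text
time: 19.05
tool_pos: [0.5096, 0.0455, 0.0976]
ee_rot: [-3.142, -0.0, -2.972]
wrist_force: [0.4, -0.0, -2.8]
width: 0.062
finger_force: 29.8
```

```bash
python3 rel.py
```

```text
t 19.05 mm past contact 19.1 lat 0.1 dz -29.9 yaw -170.3 F bx,by,z 0.3 -0.1 -2.8 T [ 0.06 -0.18 -0.02] [-3.1415e+00 -1.0000e-04]
```

Request:
drive_tool(
  deltas="0 0 0.005 0 0 0 50;0 0 0.01 0 0 0 50;0 0 0.01 0 0 0 50;0 0 0.01 0 0 0 50",
)

```text
time: 19.45
tool_pos: [0.5097, 0.0456, 0.0972]
ee_rot: [-3.141, 0.001, -2.972]
wrist_force: [-1.5, -0.5, 0.8]
width: 0.0621
finger_force: 29.8
```

```bash
python3 rel.py
```

```text
t 19.45 mm past contact 19.3 lat 0.1 dz -30.3 yaw -170.3 F bx,by,z -1.6 -0.3 0.8 T [0.07 0.07 0.03] [-3.1414e+00  6.0000e-04]
```

Request:
drive_tool(
  deltas="0 0 0.005 0 0 0 50;0 0 0.005 0 0 0 50;0 0 0.005 0 0 0 50",
)

```text
time: 19.75
tool_pos: [0.5098, 0.0455, 0.0972]
ee_rot: [-3.141, 0.001, -2.972]
wrist_force: [-2.9, -0.6, 4.6]
width: 0.0622
finger_force: 29.8
```

```bash
python3 rel.py
```

```text
t 19.75 mm past contact 19.4 lat 0.1 dz -30.3 yaw -170.3 F bx,by,z -2.9 -0.1 4.6 T [0.08 0.37 0.04] [-3.1413e+00  1.0000e-03]
```

Both studs stop it (about 7 N). I'll relax the push and release.

Request:
drive_tool(
  deltas="0 0 -0.008 0 0 0 50;0 0 -0.008 0 0 0 66;0 0 -0.008 0 0 0 76;0 0 -0.008 0 0 0 82;0 0 -0.008 0 0 0 82",
)

```text
time: 20.25
tool_pos: [0.5096, 0.0455, 0.0966]
ee_rot: [-3.142, -0.0, -2.972]
wrist_force: [-0.6, 0.8, 0.1]
width: 0.0813
finger_force: 0.0
```

```bash
python3 rel.py
python3 - <<'E'
from rel import *
s=snap('wrist','w7.png')
print([r['xy'] for t in ['caddy_mid','caddy_holes'] for r in finder.landmark_of('wrist',t)], robot.get_obs()['width'])
E
```

```text
t 20.25 mm past contact 19.1 lat 0.1 dz -30.9 yaw -170.3 F bx,by,z -0.4 0.9 0.1 T [ 0.09 -0.13  0.02] [-3.1416e+00 -2.0000e-04]
[[97.5, 47.3], [276.2, 247.7], [110.1, 99.8], [279.1, 294.6]] 0.08168210548515194
```

The caddy stays put at the same wrist pixels with the fingers open. I'll withdraw straight up.

Request:
drive_tool(
  deltas="0 0 -0.1 0 0 0 82;0 0 -0.3 0 0 0 82;0 0 -0.5 0 0 0 82;0 0 -0.8 0 0 0 82;0 0 -1 0 0 0 82",
)

```text
time: 20.9
tool_pos: [0.5103, 0.0456, 0.2]
ee_rot: [-3.141, 0.003, -2.972]
wrist_force: [-0.1, -0.0, -1.3]
width: 0.082
finger_force: 0.0
```

Request:
drive_tool(
  deltas="0.1 0 -0.3 0 0 0 82;0.3 0 -0.4 0 0 0 82;0.5 0 -0.4 0 0 0 82;0.5 0 -0.4 0 0 0 82;0.5 0 -0.4 0 0 0 82",
)

```text
time: 21.4
tool_pos: [0.4606, 0.0372, 0.2376]
ee_rot: [-3.141, 0.002, -2.972]
wrist_force: [-0.0, 0.1, 0.0]
width: 0.0824
finger_force: 0.0
```

Run:
```python
from rel import *
st()
for n in ['top','side','wrist']:
    s=snap(n,n+'_end.png')
    h=H-[0,0,.0]; mid=np.array([.510,.0455,0])+.0195*bx-.0275*bx
    print(n,'expected mid/holes',proj(s,np.append(mid[:2],.093)).round(1),proj(s,np.append((mid+.0275*bx)[:2],.093)).round(1))
    for t in ['caddy_mid','caddy_holes','spoon','fork','lighter','mug','board']:
        print(t,[(np.round(r['xy'],1).tolist(),round(r['confidence'],2)) for r in finder.landmark_of(n,t)])
```

```text
t 21.4 mm past contact -30.6 lat 0.1 dz 110.1 yaw -170.31 F bx,by,z -0.0 0.1 0.0 T [ 0.01 -0.15  0.  ] [-3.1412e+00  1.7000e-03]
top expected mid/holes [186.4 199.3] [185.4 189.3]
caddy_mid [([186.7, 197.7], 0.91), ([432.3, 199.9], 0.86), ([233.6, 237.3], 0.85), ([315.8, 238.4], 0.66), ([361.1, 199.2], 0.4)]
caddy_holes [([230.6, 225.3], 0.96), ([184.5, 190.7], 0.91), ([319.2, 248.7], 0.89), ([439.6, 199.7], 0.86)]
spoon [([279.8, 172.3], 0.81)]
fork [([295.9, 177.2], 0.59)]
lighter [([149.4, 243.0], 0.77)]
mug [([361.4, 200.9], 0.61)]
board [([193.9, 196.1], 0.67)]
side expected mid/holes [201.5 204.5] [197.6 200.7]
caddy_mid [([250.7, 220.3], 0.84), ([390.5, 181.0], 0.82), ([326.4, 212.3], 0.56)]
caddy_holes [([398.4, 177.9], 0.86), ([331.3, 215.8], 0.59), ([245.7, 220.3], 0.58)]
spoon [([268.6, 206.4], 0.67)]
fork [([284.9, 203.0], 0.45)]
lighter [([170.8, 257.6], 0.43)]
mug [([340.1, 205.0], 0.96)]
board []
wrist expected mid/holes [276.9 252.7] [276.9 279.9]
caddy_mid [([176.8, 136.3], 0.9), ([280.0, 251.1], 0.77)]
caddy_holes [([176.0, 167.1], 0.7), ([279.3, 278.7], 0.62)]
spoon [([70.7, 274.0], 0.81)]
fork [([27.4, 268.5], 0.94)]
lighter [([388.3, 156.9], 0.72)]
mug []
board []
```

The caddy hangs where expected in the top and wrist views (the side view did not pick it up), and the other things have not moved. Handing in.

```bash
python3 -c "
from bench import robot
print(robot.close_job())"
```

```text
the job is handed in; nothing more can be done
None
```

The white caddy hangs on both free studs, lowered until they stopped it and let go; pushes stayed around 7 N or less, the things around it were not moved, and I handed the job in at about 23 s.

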